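# Close and lock the filter canister

## Robot

A 7-joint arm with a two-finger parallel gripper is mounted at the origin on a cart in front of the work surface, level with it; the furniture and walls round the work are solid. World frame = base frame: x ahead of the robot, y to its left, z up, the work surface at z = 0. Lengths are in m, angles in rad, forces in N, time in s.
With the tool pointing down it reaches from about 0.4 to 0.9 m from the base axis. Payload 5.5 kg.
Tool frame: the origin (TCP) lies midway between the tips of the shut fingers; the grasp point (between the pads) lies 19 mm behind it (manip.grip_depth is the distance from the TCP to the grasp point, in m); z points along the fingers, y is the line along which they close (so a half turn about z gives the same grasp; the last joint's range is limited). The gripper opens to 92 mm and grips with 3 to 60 N. Pads are 19 mm wide; open, the fingers measure 130 mm over their backs; the gripper's body (75 mm by 190 mm) begins 47 mm behind the grasp point.
Start: joints at [-0.839, 0.501, -0.427, 1.55, 0.221, 1.138, -0.21], TCP at [0.294, 0.58, 0.227] pointing down, gripper open.
Joint ranges: [-2.88, 2.88], [-0.31, 2.03], [-1.54, 1.56], [0.2, 2.42], [-1.41, 4.55], [0.19, 2.02], [-2.57, 2.57]. Speed limits (rad/s): [2.57, 2.57, 3.14, 3.14, 3.14, 3.14, 3.14].

## Interface

Orientations are given as a unit quaternion [x, y, z, w].
In Python, from bench import manip, effector, viewer gives the robot as it stands. Calls block until the motion is done:
- manip.move_pose(position, orientation): joint-space move of the TCP to a pose.
- manip.servo_line(position, ori=None, vel=0.15): straight line of the TCP; ori=None keeps the orientation; vel is the mean speed in m/s.
- manip.movej(angles): joint-space move.
- effector.open_jaws() and effector.close(f_grip=None): open the fingers fully, or close them until they stop; f_grip is the grip in N (None keeps the last).
- manip.sleep(seconds).
- manip.solve_ik(position, orientation): joint angles nearest the present ones, or None.
- viewer.get_image(name): name is "scene" or "top"; returns the picture (400x640x3 uint8, red, green, blue); there is no depth.
- viewer.get_calibration(name): a dict with "vfov" (degrees; the focal length in pixels is half the picture's height over the tangent of half this angle, whatever the lens; pixels are square), "cx", "cy" (the principal point, pixels), "eye" and "attitude" of the camera in the world. Camera axes: x right, y down, z forward; pixel columns grow to the right and rows downward; lengths in m; the calibration is good to about 2 mm. A picture is of the moment at which its call begins. get_calibration takes no time and is no camera call.
A pose or a line that the arm cannot do raises manip.PlanningError and nothing moves.
- manip.hand_in(): hands the job in; it is judged then, once.
Readings, each from a call of its own:
- manip.current_clock(): time.
- manip.current_q(): joint angles.
- manip.current_joint_velocities(): joint speeds.
- manip.current_tau(): joint torques, N m.
- manip.current_tool_pos(): TCP position.
- manip.current_tcp_rot(): TCP orientation.
- manip.current_force(): force on the tool from outside, world axes, zero at the start.
- manip.current_wrist_torque(): the same for the moment, N m.
- manip.current_finger_gap(): finger opening in m.
- manip.current_gripper_force(): force on a finger pad.
Only numpy, scipy, OpenCV 4.12 (cv2) and the standard library are available. Lean on these libraries where they do the work, as an engineer would, in place of code of your own. Each camera call takes 0.05 s, during which the arm holds its last target. There are 200 camera calls.

## Task

Close the filter canister: pick the lid up by its handle, set it on the canister's rim with its tab at least a tab's width to one side of the notch, and turn it there on the rim until the tab drops into the notch and the lid sits flush. Then take the T-handled key out of its wooden stand, push it fully down into the slot of the lock beside the rim, turn it counterclockwise (seen from above) to the stop so that the lock's tongue lies over the lid, and leave the key standing in the lock. Do not shift the tape measure, the bottle or the pliers.

Things in the scene. Friction and masses are not known exactly. Their poses are not given: they have to be found in the camera images.
- canister: Fixed round grey filter canister with bare aluminium rim on a dark base plate (150 x 205 x 10 mm). Origin on the bench under its centre, z up, yaw within 0.4 rad. Rim: flat ring 75 mm high, inner diameter 99, outer 128. Notch in the rim at its -x side. Lock post at its -y side, 92 mm from the axis. Brass port at +y, below the rim.
- notch (a point): Middle of the canister's only notch, level with the rim's top, 56.5 mm from the canister's axis. The notch cuts right through the rim radially; 23 mm wide, 14 mm deep.
- lid: Loose round aluminium lid, 0.26 to 0.49 kg, on the bench. Origin: centre of the spigot's underside, z up. Spigot diameter 92, 20 deep, lowest 7 mm tapered to diameter 82; 3.5 mm clearance all round in the mouth. Flange diameter 120, z = 20 to 28 mm. Origin stands 65 mm above the bench with the tab riding on the rim, 55 mm when seated flush (lid x then along canister x, same direction).
- lid_grip (a point): Centre of the lid's black handle bar, 59 mm above the lid's origin on its axis. The bar runs along the lid's x: 74 long, 14 wide, 18 high, on two posts 22 mm above the flange.
- lid_tab (a point): Outer face of the lid's only tab, at the lid's -x side, 70 mm from its axis. The tab is 18 mm wide and reaches 10 mm below the flange's underside; 2.5 mm clearance each side in the notch.
- lock (a joint): Lock cylinder: 0 = open (starts at 0 to 0.15, tongue beside the canister), grows counterclockwise seen from above, stop at 1.25 rad (tongue over the lid's flange). Stays where it is left; needs about 0.06 N m. The tongue passes 2.5 mm above a seated lid's flange.
- lock_slot (a point): Point on the lock cylinder's axis at its upper face, 97 mm above the bench; it turns with the cylinder. Its x axis runs along the slot, z up. Cylinder diameter 42 mm; slot about 26 mm long, 10.5 mm wide, 22 mm deep. At joint 0 the slot points 0.625 rad clockwise from the canister's x.
- key: Loose steel key with black T handle, 76 mm tall, 0.09 kg, standing blade down in its stand. Origin: lower end of the blade, z up. Blade 21 mm along x, 7 along y, 20 deep, tip narrowed; a half turn gives the same blade; 0.17 rad of play in the lock. Collar of diameter 32 above the blade comes to rest on the lock's upper face, the origin then 77 mm above the bench (15 mm in the stand).
- key_grip (a point): Centre of the key's handle bar, 67 mm above the key's origin. The bar runs along the key's x: 66 long, 13 wide, 18 high.
- key_stand: Fixed wooden block 85 x 60 x 35 mm, origin under its centre; a slot along its x in the middle holds the key's blade 20 mm deep.
- tape_measure: Loose bystander: grey and black tape measure, 37 x 84 x 63 mm, origin under its centre.
- thinner_bottle: Loose bystander: small white bottle with dark blue cap, diameter 40, 92 mm tall, origin under its centre.
- pliers: Loose bystander: pliers with red handles, 180 mm long, 14 mm high, origin under their centre.
There are look-alikes about, which are no part of the job. Leave any orange, purple or turquoise look-alike of the key alone.

How it is judged:
On the way, in this order (a step that is already met when the one before it is completed fails the run):
1. the lid lies on the rim, centred within 6 mm, its tab on the rim at least 0.2 rad (12 mm) beside the notch (horizontal distance between lid and canister below 0.006 m and z of lid in the frame of canister between 0.0585 and 0.069 m and contact force between lid and canister above 0.3 N and angle between the x axis of lid and the x axis of canister, either way round above 0.2 rad), for 0.2 s.
2. the tab is in the notch and the lid sits flush on the rim (within 2.5 mm), lock not yet turned (horizontal distance between lid and canister below 0.005 m and z of lid in the frame of canister below 0.0575 m and angle between the x axis of lid and the x axis of canister, either way round below 0.1 rad and angle between lid's own z axis and vertical below 0.04 rad and value of joint lock below 0.3 rad), for 0.2 s.
3. the key is in the lock's slot at least 15 mm deep, lock not yet turned (under 0.4 rad) (horizontal distance between key and lock_slot below 0.006 m and z of key in the frame of lock_slot below -0.015 m and value of joint lock below 0.4 rad), for 0.1 s.
At the end, for the whole second after the job is handed in: The lid is centred on the canister (5 mm), flush on the rim (2.5 mm), its tab in the notch (0.1 rad) and level (0.04 rad); the lock is turned past 1.1 rad; the key stands in the lock's slot, at least 15 mm deep, upright within 0.2 rad; lid and key are released and at rest (horizontal distance between lid and canister below 0.005 m and z of lid in the frame of canister below 0.0575 m and angle between the x axis of lid and the x axis of canister, either way round below 0.1 rad and angle between lid's own z axis and vertical below 0.04 rad and value of joint lock above 1.1 rad and horizontal distance between key and lock_slot below 0.006 m and z of key in the frame of lock_slot below -0.015 m and angle between key's own z axis and vertical below 0.2 rad and linear speed of each of lid, key below 0.02 m/s); the robot touches nothing.
It fails at once if the tape measure, the bottle or the pliers are shifted by more than 30 mm (distance of any of tape_measure, thinner_bottle, pliers from where it was at the start of the episode above 0.03 m).
It also fails if it takes over 58 s, if anything falls off the work surface, if the arm or the gripper's body presses on something with over 40 N, if the wrist force passes 120 N, or if a joint passes its speed limit or range.

## Working session

There is one attempt and no reset: what is moved stays moved. The work goes in short steps, each a Python script; the robot and the scene stay as the last script left them, time stands still between calls to the robot, and variables do not carry over. Pictures are saved under pics/ and viewed, at most 10 in all, crops included, and the job is handed in when it is done.

```bash
ls; mkdir -p pics; python3 - <<'E'
from bench import manip, effector, viewer
import cv2
for n in("scene","top"):
    im=viewer.get_image(n); c=viewer.get_calibration(n); print(n,c)
    cv2.imwrite(f"pics/{n}0.png",im[:,:,::-1])
print(manip.current_clock(),manip.current_tool_pos(),manip.current_tcp_rot(),manip.grip_depth)
E
```

```text
pics
scene {'vfov': 46.07557771799469, 'cx': 315.97501947826913, 'cy': 198.33936781857236, 'eye': array([-0.20756653,  0.97890226,  0.77332455]), 'attitude': array([-0.29228857,  0.82016364, -0.45891039,  0.17691876])}
top {'vfov': 42.81677110682655, 'cx': 319.50763261674035, 'cy': 201.94089373830235, 'eye': array([0.42467425, 0.0853286 , 1.64471617]), 'attitude': array([-0.69780618,  0.71562246, -0.01819633,  0.0248982 ])}
0.1 [0.29343736 0.57929032 0.22577978] [ 2.32218926e-01  9.72663145e-01 -8.53871648e-04 -2.18856737e-04] 0.0188
```

View pics/scene0.png

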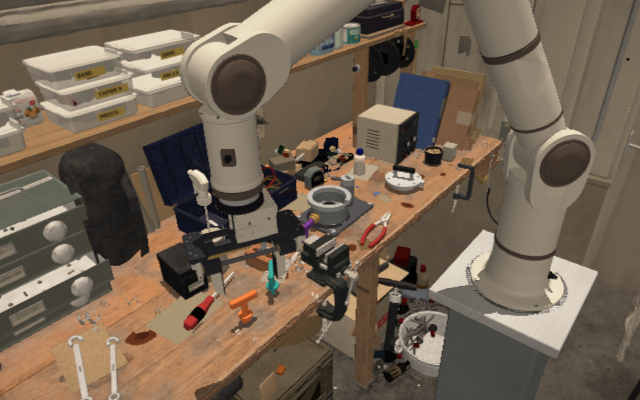

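View pics/top0.png

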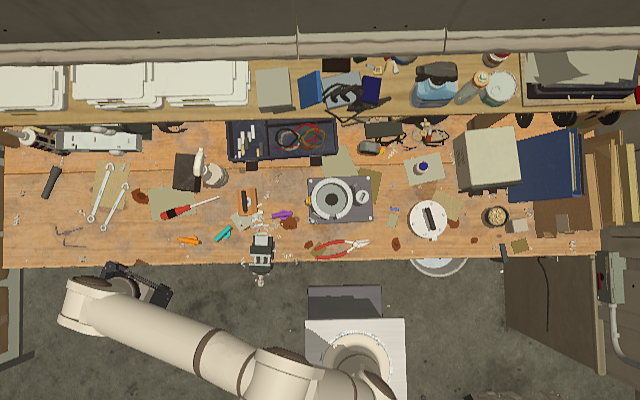

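The top view shows the canister at about (333,198), the lock at (364,198), the lid at (430,220) and the key stand at (247,202). I'll zoom in on these.

```bash
cat >h.py <<'E'
import numpy as np, cv2
from scipy.spatial.transform import Rotation as R
from bench import manip, effector, viewer
def cam(n):
    c=viewer.get_calibration(n); return c,R.from_quat(c["attitude"]),200/np.tan(np.radians(c["vfov"]/2))
def ray(n,u,v,z):
    c,r,f=cam(n); d=r.apply([(u-c["cx"])/f,(v-c["cy"])/f,1]); e=c["eye"]
    return e+d*(z-e[2])/d[2]
def pix(n,p):
    c,r,f=cam(n); q=r.inv().apply(np.array(p)-c["eye"]); return np.array([f*q[0]/q[2]+c["cx"],f*q[1]/q[2]+c["cy"]])
def down(yaw): # tool z down, tool y (closing line) along world direction yaw
    y=np.array([np.cos(yaw),np.sin(yaw),0]); z=np.array([0,0,-1.]); x=np.cross(y,z)
    return R.from_matrix(np.c_[x,y,z]).as_quat()
def crop(n,x0,y0,x1,y1,s,name,im=None):
    im=viewer.get_image(n) if im is None else im
    cv2.imwrite(f"pics/{name}.png",cv2.resize(im[y0:y1,x0:x1,::-1],None,fx=s,fy=s,interpolation=cv2.INTER_CUBIC)); return im
E
python3 - <<'E'
from h import *
im=cv2.imread("pics/top0.png")[:,:,::-1]
a=crop("top",300,165,460,260,5,"t1",im); a=crop("top",225,180,305,240,10,"t2",im)
for n,u,v in(("top",333,198),("top",247,202),("top",430,220)): print(ray(n,u,v,0.06))
E
```

```text
[0.53278991 0.05685205 0.06      ]
[0.52715752 0.32509869 0.06      ]
[ 0.45678669 -0.24176669  0.06      ]
```

View pics/t1.png

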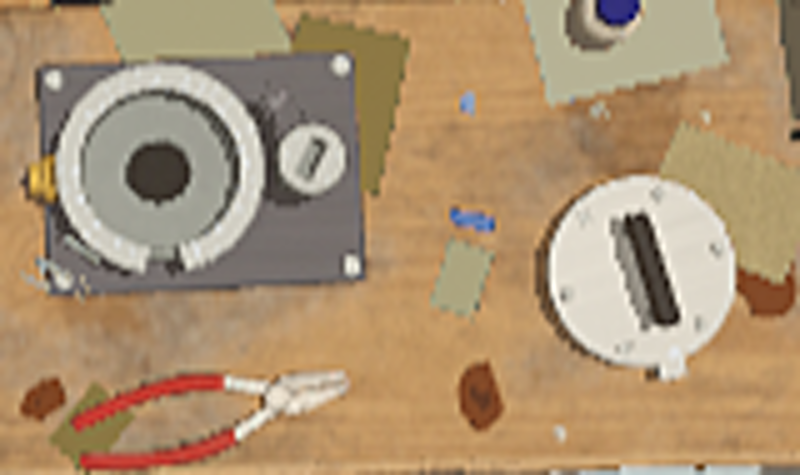

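View pics/t2.png

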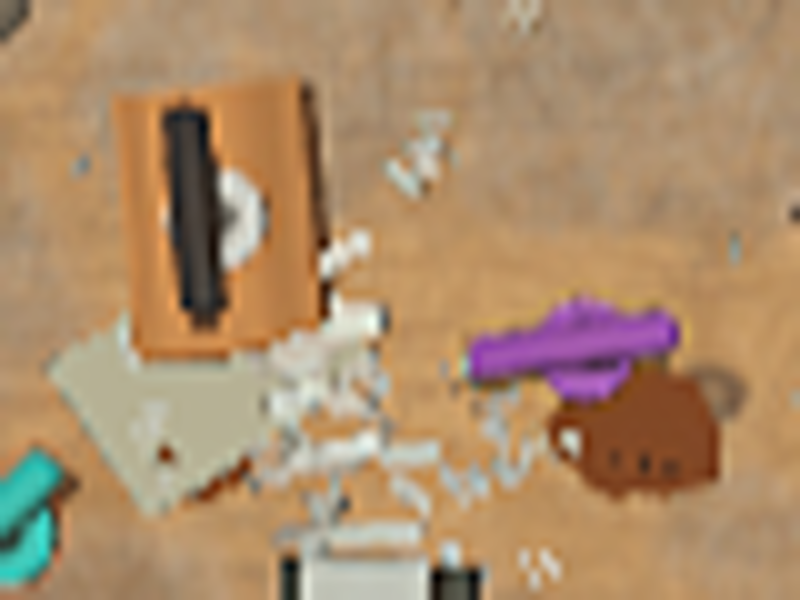

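The views show:
- **Canister:** its rim is at crop (160,170) and the notch is at (165,262), pointing towards -x.
- **Lock:** the slot is at (314,158).
- **Lid:** its centre is at (642,270), with the tab at (672,365).
- **Key:** the black bar runs from (185,110) to (207,320) in the second crop.

Next I'll measure these.

```bash
cat >meas.py <<'E'
from h import *
def blobs(n,im,mask,box):
    x0,y0,x1,y1=box; m=np.zeros(mask.shape,np.uint8); m[y0:y1,x0:x1]=mask[y0:y1,x0:x1]*255
    return sorted(cv2.findContours(m,cv2.RETR_EXTERNAL,cv2.CHAIN_APPROX_NONE)[0],key=cv2.contourArea,reverse=True)
def world(n,c,z): return np.array([ray(n,u,v,z)[:2] for u,v in c.reshape(-1,2)])
def up(im,k=4): return cv2.resize(im,None,fx=k,fy=k,interpolation=cv2.INTER_CUBIC)
def upblob(n,im,fn,box,z,k=4):
    x0,y0,x1,y1=box; s=up(im[y0:y1,x0:x1],k).astype(int); m=fn(s).astype(np.uint8)*255
    cs=sorted(cv2.findContours(m,cv2.RETR_EXTERNAL,cv2.CHAIN_APPROX_NONE)[0],key=cv2.contourArea,reverse=True)
    return [world(n,(c.reshape(-1,2)+.5)/k-.5+[x0,y0],z) for c in cs[:3]]
def rect(w):
    (c,(a,b),t)=cv2.minAreaRect((w*1e3).astype(np.float32)); t=np.radians(t)
    if a<b: a,b,t=b,a,t+np.pi/2
    return np.array(c)/1e3,a,b,(t+np.pi/2)%np.pi-np.pi/2
def circ(w):
    h=cv2.convexHull((w*1e3).astype(np.float32)); 
    # resample hull evenly, algebraic circle fit with outlier trimming
    p=h.reshape(-1,2); q=np.r_[p,p[:1]]; p=np.concatenate([np.linspace(q[i],q[i+1],max(2,int(np.linalg.norm(q[i+1]-q[i])*2)))[:-1] for i in range(len(q)-1)])
    for _ in range(4):
        s=np.linalg.lstsq(np.c_[2*p,np.ones(len(p))],(p**2).sum(1),rcond=None)[0]; r=np.sqrt(s[2]+s[:2]@s[:2])
        e=abs(np.linalg.norm(p-s[:2],axis=1)-r); p=p[e<max(1.0,2*e.std())]
    return s[:2]/1e3,r
E
python3 - <<'E'
from meas import *
im=cv2.imread("pics/top0.png")[:,:,::-1]
br=lambda s:(s.min(2)>150); dk=lambda s:(s.max(2)<75)
w=upblob("top",im,br,(305,172,354,226),.075); c,r=circ(w[0]); print("rim",c,r,"exp 64")
w=upblob("top",im,lambda s:(s.min(2)>165),(405,195,450,245),.028); L,r=circ(w[0]); d=np.linalg.norm(w[0]-L,axis=1); t=w[0][d>.065].mean(0); print("lid",L,r,"exp 60 tab yaw",np.arctan2(*(L-t)[::-1]),len(w[0][d>.065]))
w=upblob("top",im,dk,(415,200,445,236),.068); print("lidbar",rect(w[0]))
w=upblob("top",im,dk,(238,186,254,216),.091); print("keybar",rect(w[0]))
w=upblob("top",im,br,(354,186,372,206),.097); K,r=circ(w[0]); print("lock",K,r, "yaw", np.arctan2(*(c-K)[::-1])-np.pi/2,np.linalg.norm(c-K))
w=upblob("top",im,lambda s:(s.max(2)<110),(358,191,369,202),.097); print("slot",[rect(x) for x in w if len(x)>4])
w=upblob("top",im,lambda s:(s.max(2)<130)&(s.min(2)>50),(300,160,385,228),.01); print("plate",rect(w[0]))
w=upblob("top",im,lambda s:(s[...,0]>140)&(s[...,2]<110)&(s[...,0]-s[...,1]>50),(234,182,260,218),.035); print("stand",rect(w[0]))
E
```

```text
rim [0.53139374 0.06153691] 64.22567348431699 exp 64
lid [ 0.46150724 -0.24227966] 59.37166399328492 exp 60 tab yaw 0.25108977646992103 28
lidbar (array([ 0.46142877, -0.23950642]), 70.53687286376953, 15.705073356628418, np.float64(0.2753577406458245))
keybar (array([0.52816583, 0.32899014]), 64.99038696289062, 15.008002281188965, np.float64(0.050884140937222044))
lock [ 0.53361486 -0.03060692] 20.03808353080292 yaw 0.024100277593293917 0.09217059634670906
slot [(array([ 0.53389667, -0.03381076]), 21.1669979095459, 6.825206279754639, np.float64(-0.18592100149477542)), (array([ 0.54618262, -0.05009612]), 4.57849645614624, 0.759473443031311, np.float64(-0.030686007344328914)), (array([ 0.52029742, -0.04930116]), 1.525765061378479, 0.7586556077003479, np.float64(-0.030686007344328914))]Traceback (most recent call last):
  File "<stdin>", line 10, in <module>
  File "meas.py", line 10, in upblob
    return [world(n,(c.reshape(-1,2)+.5)/k-.5+[x0,y0],z) for c in cs[:3]]
            ~~~~~^^^^^^^^^^^^^^^^^^^^^^^^^^^^^^^^^^^^^^^
  File "meas.py", line 5, in world
    def world(n,c,z): return np.array([ray(n,u,v,z)[:2] for u,v in c.reshape(-1,2)])
                                       ~~~^^^^^^^^^
  File "h.py", line 7, in ray
    c,r,f=cam(n); d=r.apply([(u-c["cx"])/f,(v-c["cy"])/f,1]); e=c["eye"]
          ~~~^^^
  File "h.py", line 5, in cam
    c=viewer.get_calibration(n); return c,R.from_quat(c["attitude"]),200/np.tan(np.radians(c["vfov"]/2))
ValueError: time passes only in moves, steps and waits
```

```bash
python3 - <<'E'
import re
s=open("h.py").read()
s=s.replace("def cam(n):\n    c=viewer","from functools import lru_cache\n@lru_cache\ndef cam(n):\n    c=viewer"); open("h.py","w").write(s)
E
python3 - <<'E'
from meas import *
im=cv2.imread("pics/top0.png")[:,:,::-1]
for th in(90,110,130,150):
    w=upblob("top",im,lambda s:(s.max(2)<th),(359,192,368,202),.097,8); print("slot",th,rect(w[0]))
w=upblob("top",im,lambda s:(s.max(2)<130)&(s.min(2)>50)&(s.max(2)-s.min(2)<40),(300,160,385,228),.01); print("plate",rect(w[0]))
w=upblob("top",im,lambda s:(s[...,0]>140)&(s[...,2]<110)&(s[...,0]-s[...,1]>50),(234,182,260,218),.035); print("stand",rect(w[0]))
# notch: dark samples along the rim mid-radius
c=np.array([.5314,.0615])
for a in np.arange(-.4,.45,.05):
    for r in (.0565,): 
        p=pix("top",[c[0]-r*np.cos(a),c[1]-r*np.sin(a),.075]); print(round(a,2),cv2.getRectSubPix(im.astype(np.float32),(1,1),tuple(map(float,p)))[0,0].mean().round(),end=" | ")
print()
for y in(.265+np.pi/2,.265-np.pi/2):
    for p in([.4615,-.242,.15],[.4615,-.242,.044],[.5314,.0615,.2]): print(manip.solve_ik(p,down(y)))
E
```

```text
slot 90 (array([ 0.54103052, -0.03591475]), 7.494292736053467, 3.657259941101074, np.float64(0.5098828634836319))
slot 110 (array([ 0.53384723, -0.0337714 ]), 21.476139068603516, 7.125729084014893, np.float64(-0.1819800557136757))
slot 130 (array([ 0.53315918, -0.0336191 ]), 23.756031036376953, 8.387414932250977, np.float64(-0.178212082245377))
slot 150 (array([ 0.53266772, -0.03287016]), 26.0385684967041, 9.566154479980469, np.float64(-0.24008290700620716))
plate (array([0.53169318, 0.03499619]), 206.0556640625, 150.7257080078125, np.float64(-1.5475683418775503))
stand (array([0.52987842, 0.33146326]), 85.44766235351562, 60.5445442199707, np.float64(0.08135270533973538))
-0.4 202.0 | -0.35 210.0 | -0.3 207.0 | -0.25 207.0 | -0.2 189.0 | -0.15 138.0 | -0.1 109.0 | -0.05 114.0 | -0.0 116.0 | 0.05 105.0 | 0.1 105.0 | 0.15 72.0 | 0.2 137.0 | 0.25 198.0 | 0.3 208.0 | 0.35 211.0 | 0.4 225.0 | 
[ 0.29096063  0.33726697  0.1678563   1.95996818 -0.0736475   0.85009919
  2.33396922]
[ 0.47169359  0.5054314  -0.04921392  2.00927991  0.04056422  0.62778558
  2.23158522]
[ 0.11305594  0.31270778 -0.33349735  1.86999322  0.12167685  0.97854438
  1.56227735]
[-0.0192845   0.37429652  0.54760643  1.97003277 -0.25301605  0.86398993
 -0.6424712 ]
[-0.09543267  0.60244247  0.66525588  2.02809028 -0.57271231  0.70160417
 -0.36972544]
[-0.301598    0.2947004   0.16248732  1.88421833 -0.05710715  0.9671016
 -1.41935404]
```

```bash
python3 - <<'E'
from h import *
o=down(.265-np.pi/2); p=np.array([.4615,-.2418,0])
manip.move_pose(p+[0,0,.2],o); print(manip.current_clock())
manip.servo_line(p+[0,0,.0442],vel=.12)
f0=manip.current_force(); effector.close(f_grip=45); print(manip.current_clock(),manip.current_finger_gap(),manip.current_tool_pos())
manip.servo_line(p+[0,0,.19],vel=.12); manip.sleep(.2)
print(manip.current_clock(),f0,manip.current_force(),manip.current_wrist_torque(),manip.current_tool_pos(),R.from_quat(manip.current_tcp_rot()).as_matrix()[:,1])
E
```

```text
3.05
5.6917 0.013586833828729737 [ 0.46138941 -0.24144564  0.04409545]
7.2583 [ 0.12463231 -0.45918333  0.26965082] [ 0.4985691  -0.22157315 -5.42137171] [-0.13692971  0.18189242 -0.0048183 ] [ 0.46111358 -0.24169111  0.18938079] [ 2.61814548e-01 -9.65118041e-01 -5.56393029e-04]
```

```bash
python3 - <<'E'
from h import *
o=down(.443-np.pi/2)
manip.move_pose([.5314,.0615,.19],o); manip.servo_line([.5314,.0615,.1442]); manip.sleep(.2)
print(manip.current_clock(),manip.current_tool_pos(),manip.current_force(),manip.current_wrist_torque())
im=viewer.get_image("top"); sc=viewer.get_image("scene")
cv2.imwrite("pics/top2.png",im[:,:,::-1]); cv2.imwrite("pics/scene2.png",sc[:,:,::-1])
a=cv2.resize(im[150:250,270:390,::-1],(720,600)) [:, :]; b=cv2.resize(sc[160:280,260:400,::-1],(700,600))
cv2.imwrite("pics/v3.png",np.vstack([cv2.resize(a,(480,300)),cv2.resize(b,(480,300))]) )
E
```

```text
9.1083 [0.53245809 0.06132409 0.14540432] [-0.64320638 -0.4772796  -3.92973355] [-0.02887173  0.11301228  0.04128386]
```

View pics/v3.png

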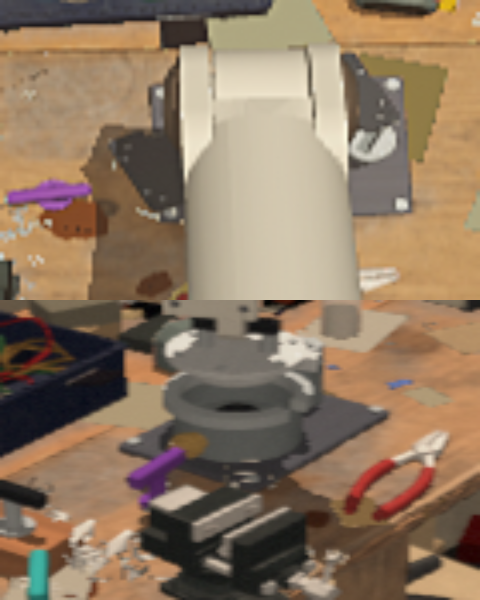

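The picture shows the lid level over the canister mouth, and the top view is blocked by the arm. I'll lower it with force feedback.

```bash
python3 - <<'E'
from h import *
c=np.array([.5314,.0615])
manip.servo_line([*c,.124],vel=.08); manip.sleep(.1)
b=manip.current_force(); print(b,manip.current_tool_pos())
z=.124
while z>.104:
    z-=.0015; manip.servo_line([*c,z],vel=.03); f=manip.current_force()-b
    if z<.1125 or np.linalg.norm(f)>2: print(round(z,4),f.round(1),manip.current_tool_pos().round(4))
    if f[2]>6: break
print(manip.current_clock(),manip.current_wrist_torque())
E
```

```text
[ 0.58584383 -0.50406965 -4.1211127 ] [0.53156    0.06146139 0.12404326]
0.112 [0.4 0.7 0.8] [0.5313 0.0615 0.1119]
0.1105 [-0.3  0.2  0.7] [0.5313 0.0615 0.1104]
0.109 [-0.6 -0.1  1.1] [0.5316 0.0615 0.1091]
0.1075 [-0.7  1.   7.7] [0.5323 0.0617 0.1083]
12.4583 [-0.09527525  0.37220498 -0.02466592]
```

```bash
cat >turn.py <<'E'
from h import *
E
python3 - <<'E'
from h import *
c=np.array([.5314,.0615]); b=-4.1
manip.sleep(.4); z=.1075; y=.443
while y>-.06:
    y-=.04 if y>.12 else .015
    manip.servo_line([*c,z],ori=down(y-np.pi/2),vel=.05)
    f=manip.current_force(); p=manip.current_tool_pos(); t=manip.current_wrist_torque()
    print(round(y,3),round(z,4),f.round(1),p.round(4),t.round(2),round(manip.current_clock(),2))
    if y<.11 and f[2]-b<2.5: break
    if f[2]-b>9: z+=.0005
    elif f[2]-b<4: z-=.0005
E
```

```text
0.403 0.1075 [ 2.1 -1.1  5.2] [0.5327 0.0608 0.1082] [-0.53 -0.02  0.11] 13.11
0.363 0.108 [ 2.9 -2.3  4.3] [0.5323 0.0607 0.1083] [-0.94 -0.24  0.15] 13.36
0.323 0.108 [ 3.  -4.6  4.3] [0.5318 0.0608 0.1082] [-1.2  -0.19  0.22] 13.61
0.283 0.108 [ 3.3 -4.2  5.7] [0.5315 0.061  0.1081] [-1.26 -0.1   0.23] 13.86
0.243 0.1085 [ 2.1 -3.1  3.2] [0.5309 0.0617 0.1082] [-1.01  0.11  0.18] 14.11
0.203 0.1085 [ 0.7 -2.9  1.8] [0.5307 0.0617 0.1081] [-0.92  0.31  0.24] 14.36
0.163 0.1085 [ 0.8 -1.8  1.1] [0.5307 0.0618 0.1082] [-0.8   0.43  0.17] 14.61
0.123 0.1085 [-1.  -2.7  0.4] [0.5308 0.0618 0.1082] [-0.63  0.46  0.06] 14.86
0.083 0.1085 [-0.5 -1.6  0.3] [0.531  0.0619 0.1083] [-0.49  0.41  0.05] 15.11
0.068 0.1085 [-0.8 -1.8 -1.2] [0.5311 0.0616 0.1083] [-0.46  0.45  0.13] 15.36
0.053 0.108 [-0.7 -2.4  0.4] [0.5314 0.0613 0.1081] [-0.81  0.59  0.14] 15.61
0.038 0.108 [-0.3 -2.9  0.8] [0.5315 0.0614 0.108 ] [-0.78  0.45  0.18] 15.86
0.023 0.108 [-0.1 -1.1 -0.9] [0.5313 0.0619 0.1078] [-0.45  0.25  0.08] 16.11
0.008 0.1075 [-0.  -0.8 -5.9] [0.5309 0.0622 0.107 ] [-0.09  0.19  0.01] 16.36
```

```bash
python3 - <<'E'
from h import *
c=np.array([.5314,.0615]); b=-4.1; z=.1075
while z>.0965:
    z-=.0015; manip.servo_line([*c,z],vel=.03); f=manip.current_force(); print(round(z,4),f.round(1),manip.current_tool_pos().round(4),manip.current_wrist_torque().round(2))
    if f[2]-b>10: break
print(manip.current_clock(),R.from_quat(manip.current_tcp_rot()).as_matrix()[:,1:].round(3).tolist())
E
```

```text
0.106 [ 0.3 -0.1 -3.8] [0.5311 0.0617 0.1057] [-0.03  0.17 -0.06]
0.1045 [-0.8  0.1 -4.2] [0.5313 0.0616 0.1043] [ 0.07  0.18 -0.02]
0.103 [-0.1  1.3 -4.3] [0.5313 0.0616 0.1029] [ 0.14  0.17 -0.03]
0.1015 [ 0.8  1.1 -5. ] [0.5314 0.0616 0.1014] [ 0.22  0.15 -0.05]
0.1 [ 0.2  0.9 -4.7] [0.5313 0.0616 0.0999] [ 0.21  0.19 -0.04]
0.0985 [-3.3  0.8  3. ] [0.5315 0.0617 0.0991] [ 0.21  0.73 -0.09]
0.097 [-9.   0.7 18.9] [0.5315 0.0617 0.099 ] [ 0.01  1.91 -0.06]
18.1083 [[0.008, 0.0], [-1.0, 0.002], [-0.002, -1.0]]
```

```bash
python3 - <<'E'
from h import *
manip.servo_line([.5314,.0615,.099],vel=.05); effector.open_jaws(); print(manip.current_clock())
manip.servo_line([.5314,.0615,.2],vel=.15)
q0=manip.current_q()
for s in(-1,1):
    for p,y in(([.529,.3295,.2],.066),([.529,.3295,.065],.066),([.534,-.031,.22],-.53),([.534,-.031,.125],-.53),([.534,-.031,.125],.15),([.534,-.031,.125],.9)):
        q=manip.solve_ik(p,down(y+s*np.pi/2)); print(s,y,None if q is None else q.round(2))
manip.move_pose([.529,.3295,.2],down(.066-np.pi/2)); print(manip.current_clock(),manip.current_tool_pos())
im=viewer.get_image("top"); cv2.imwrite("pics/top3.png",im[:,:,::-1])
crop("top",295,160,385,230,8,"t4",im)
crop("scene",300,170,380,230,8,"s4")
E
```

```text
19.6583
-1 0.066 [-0.89  0.46  0.38  1.67 -0.2   1.04 -1.95]
-1 0.066 [-0.84  0.63  0.33  1.76 -0.27  0.8  -1.89]
-1 -0.53 [-0.53  0.32  0.65  1.88 -0.22  1.02 -1.89]
-1 -0.53 [-0.47  0.45  0.59  1.96 -0.33  0.83 -1.8 ]
-1 0.15 [-0.38  0.43  0.48  1.95 -0.26  0.82 -1.18]
-1 0.9 [-0.26  0.41  0.33  1.95 -0.18  0.81 -0.5 ]
1 0.066 [ 0.22  0.84 -1.3   1.63  0.83  1.33  0.42]
1 0.066 [ 0.21  1.1  -1.31  1.72  1.12  1.27  0.26]
1 -0.53 [-0.08  0.27  0.1   1.86 -0.03  1.01  1.08]
1 -0.53 [-0.01  0.39  0.02  1.94 -0.01  0.81  1.06]
1 0.15 [ 0.93  0.82 -1.3   1.91  0.89  1.15  1.  ]
1 0.9 [ 0.93  0.82 -1.3   1.91  0.89  1.15  1.75]
21.525 [0.52980903 0.32674009 0.19966107]
```

View pics/t4.png

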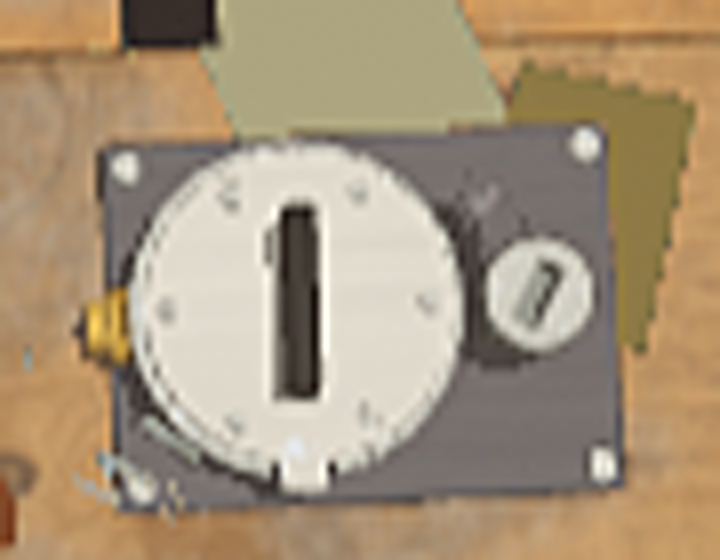

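The lid is seated flush with its tab in the notch at crop (303,470), and the slot is near (540,293). Next I'll estimate the slot yaw and take the key.

```bash
python3 - <<'E'
from meas import *
for nm in("top0","top3"):
    im=cv2.imread(f"pics/{nm}.png").astype(np.float32); g=im.mean(2)
    K,r=circ(upblob("top",im[:,:,::-1],lambda s:(s.min(2)>150),(354,186,372,206),.097)[0])
    C=np.array([.5314,.0615]); 
    n=np.linspace(-.016,.016,65); X,Y=np.meshgrid(n,n,indexing="ij"); ok=np.hypot(X,Y)<.0165
    P=np.array([pix("top",[K[0]+a,K[1]+b,.097]) for a,b in zip(X[ok],Y[ok])])
    v=cv2.remap(g,P[:,:1].astype(np.float32),P[:,1:].astype(np.float32),cv2.INTER_CUBIC)[:,0]
    w=np.clip(np.percentile(v,85)-v,0,None)-0; w[w<25]=0
    x,y=X[ok],Y[ok]; m=[(w*x).sum()/w.sum(),(w*y).sum()/w.sum()]; S=np.cov(np.c_[x,y].T,aweights=w); e,V=np.linalg.eigh(S); d=V[:,1]
    print(nm,K,r,np.array(m),np.sqrt(e*12)*1e3,np.arctan(d[1]/d[0]))
p=np.array([.529,.3295,0])
manip.servo_line(p+[0,0,.065],vel=.12); effector.close(f_grip=30); manip.sleep(.1)
print(manip.current_clock(),manip.current_finger_gap(),manip.current_tool_pos(),manip.current_force(),R.from_quat(manip.current_tcp_rot()).as_matrix()[:,1])
manip.servo_line(p+[0,0,.2],vel=.12); manip.sleep(.2); print(manip.current_tool_pos(),manip.current_finger_gap(),manip.current_force())
E
```

```text
top0 [ 0.53361715 -0.03061028] 20.036035328912803 [ 0.00023797 -0.0008252 ] [11.05527874 26.84685638] -0.4396949412809363
top3 [ 0.53363227 -0.03060817] 20.04471842201215 [ 0.00022076 -0.00082643] [11.07462607 26.85300948] -0.44003217445070036
24.2 0.01288206890514539 [0.5289513  0.33014827 0.06503974] [ 0.33356179  1.82916694 -1.26280553] [ 6.63667505e-02 -9.97795051e-01 -6.99895446e-04]
[0.52863699 0.32927856 0.19920038] 0.012876471624243428 [ 0.01773655 -0.01387393 -0.16043701]
```

```bash
python3 - <<'E'
from h import *
c=np.array([.5336,-.0306]); y=-.45
manip.move_pose([*c,.2],down(y-np.pi/2)); manip.servo_line([*c,.152],vel=.1); manip.sleep(.15)
b=manip.current_force(); t0=manip.current_wrist_torque(); print(manip.current_clock(),b,manip.current_tool_pos()); z=.152
while z>.126:
    z-=.0015; manip.servo_line([*c,z],vel=.03); f=manip.current_force()-b
    print(round(z,4),f.round(1),(manip.current_wrist_torque()-t0).round(2),manip.current_tool_pos().round(4))
    if np.linalg.norm(f)>6: break
print(manip.current_clock(),manip.current_finger_gap())
crop("scene",320,130,400,190,8,"s5")
E
```

```text
27.8083 [0.97666603 0.14397176 0.02782136] [ 0.5342716  -0.03059808  0.15273003]
0.1505 [-1.6 -0.  -1.2] [-0.04  0.08 -0.02] [ 0.5337 -0.0306  0.1507]
0.149 [-0.8 -0.5 -1.2] [-0.02  0.02 -0.08] [ 0.5335 -0.0306  0.1489]
0.1475 [ 0.   0.3 -1.8] [ 0.01 -0.03 -0.07] [ 0.5335 -0.0306  0.1473]
0.146 [-1.6 -0.1 -1.4] [-0.03  0.   -0.01] [ 0.5335 -0.0306  0.1459]
0.1445 [-0.3 -0.8 -1.4] [-0.06  0.04 -0.08] [ 0.5335 -0.0306  0.1444]
0.143 [-0.4 -0.2 -1.2] [ 0.02 -0.02 -0.06] [ 0.5335 -0.0306  0.1429]
0.1415 [-0.6  0.9 -1.1] [-0.02  0.03 -0.  ] [ 0.5335 -0.0306  0.1414]
0.14 [-0.8 -0.3 -1.2] [-0.02  0.09  0.03] [ 0.5335 -0.0306  0.1399]
0.1385 [-1.5 -0.3 -0.6] [-0.05  0.03 -0.03] [ 0.5335 -0.0306  0.1384]
0.137 [-1.2  0.1 -0.9] [-0.04  0.04 -0.07] [ 0.5335 -0.0306  0.1369]
0.1355 [-0.9 -0.3 -1.3] [-0.03  0.01 -0.06] [ 0.5335 -0.0306  0.1354]
0.134 [-1.   0.2 -1.3] [ 0.01 -0.02 -0.02] [ 0.5335 -0.0306  0.1339]
0.1325 [-0.6  0.6 -1.3] [-0.08  0.04 -0.02] [ 0.5335 -0.0306  0.1324]
0.131 [-0.7 -0.8 -2. ] [-0.01  0.03 -0.12] [ 0.5335 -0.0306  0.1309]
0.1295 [-0.8 -0.7 -1.3] [-0.03  0.03  0.03] [ 0.5335 -0.0306  0.1294]
0.128 [ 0.4  0.2 -0.7] [ 0.01  0.03 -0.01] [ 0.5335 -0.0306  0.1279]
0.1265 [-1.8  0.5  1. ] [ 0.04 -0.03 -0.06] [ 0.5339 -0.0306  0.1266]
0.125 [-4.  -0.5 12.5] [ 0.09  0.86 -0.08] [ 0.5341 -0.0306  0.1264]
32.3083 0.012396035297677932
```

View pics/s5.png

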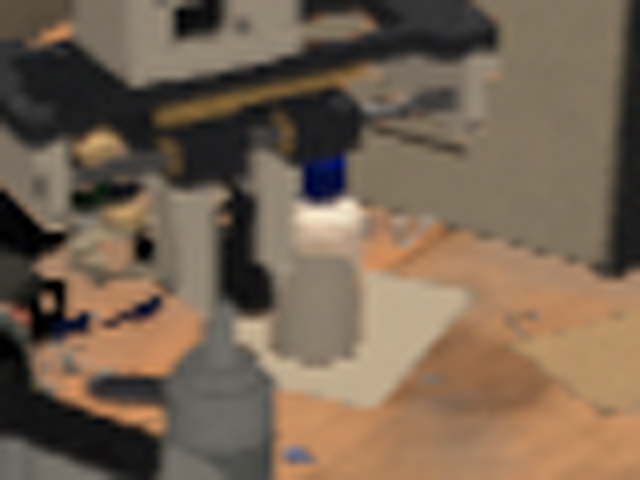

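The key went fully in: the collar stopped at TCP z 0.1264, as expected. Now I'll turn it counterclockwise.

```bash
python3 - <<'E'
from h import *
c=np.array([.5336,-.0306]); y=-.45; z=.1264
while y<.95:
    y+=.08 if y<.6 else .04
    manip.servo_line([*c,z],ori=down(y-np.pi/2),vel=.05)
    f=manip.current_force();t=manip.current_wrist_torque()
    print(round(y,3),f.round(1),t.round(2),manip.current_tool_pos().round(4),round(manip.current_clock(),2))
    if y>.55 and abs(t[2])>.6: break
    if np.linalg.norm(f)>25: break
a=R.from_quat(manip.current_tcp_rot()).as_matrix()[:,1]; print("yaw",np.arctan2(a[1],a[0])+np.pi/2)
E
```

```text
-0.37 [-0.7  0.7  2.6] [0.2  0.23 0.  ] [ 0.5338 -0.0305  0.1265] 32.61
-0.29 [-0.4  2.5  3.6] [0.49 0.17 0.  ] [ 0.5338 -0.0301  0.1265] 32.86
-0.21 [0.1 3.1 3.4] [0.78 0.18 0.02] [ 0.5338 -0.03    0.1265] 33.11
-0.13 [-0.3  4.3  3.1] [0.97 0.13 0.01] [ 0.5338 -0.03    0.1265] 33.36
-0.05 [0.5 4.4 4. ] [1.17 0.04 0.03] [ 0.5338 -0.03    0.1265] 33.61
0.03 [-0.5  5.3  4.7] [1.31 0.02 0.02] [ 0.5338 -0.03    0.1265] 33.86
0.11 [0.5 4.9 4.8] [ 1.29  0.04 -0.02] [ 0.5338 -0.03    0.1265] 34.11
0.19 [1.1 6.3 4.3] [ 1.33  0.02 -0.  ] [ 0.5338 -0.03    0.1265] 34.36
0.27 [0.7 6.2 4.6] [ 1.32  0.04 -0.05] [ 0.5338 -0.03    0.1265] 34.61
0.35 [-0.1  5.3  4.6] [1.36 0.04 0.04] [ 0.5339 -0.0299  0.1265] 34.86
0.43 [-0.2  5.5  4.5] [ 1.36  0.07 -0.07] [ 0.5339 -0.0299  0.1265] 35.11
0.51 [0.4 5.  3.8] [ 1.28  0.06 -0.04] [ 0.5339 -0.0299  0.1265] 35.36
0.59 [0.2 5.4 4.5] [1.35 0.07 0.02] [ 0.5339 -0.0299  0.1265] 35.61
0.67 [0.1 5.8 5.3] [1.34 0.06 0.03] [ 0.5338 -0.0298  0.1265] 35.86
0.71 [-0.3  5.9  4.2] [ 1.37  0.08 -0.05] [ 0.5339 -0.0299  0.1265] 36.11
0.75 [-0.3  6.   5.3] [1.31 0.07 0.02] [ 0.5338 -0.0298  0.1265] 36.36
0.79 [-0.1  5.4  5.5] [ 1.36  0.11 -0.04] [ 0.5339 -0.0299  0.1265] 36.61
0.83 [0.7 5.5 4.6] [ 1.37  0.09 -0.04] [ 0.5339 -0.0298  0.1265] 36.86
0.87 [1.1 5.1 4.8] [ 1.35  0.07 -0.06] [ 0.5338 -0.0299  0.1265] 37.11
0.91 [0.9 4.1 4.6] [ 1.3   0.03 -0.31] [ 0.5338 -0.03    0.1265] 37.36
0.95 [0.  5.  5.3] [ 1.33  0.05 -0.53] [ 0.534  -0.03    0.1265] 37.61
yaw 0.9452231769636639
```

```bash
python3 - <<'E'
from h import *
c=np.array([.5338,-.0302])
manip.servo_line([*c,.1265],ori=down(.86-np.pi/2),vel=.05); effector.open_jaws(); manip.sleep(.1)
manip.servo_line([*c,.21],vel=.12); manip.move_pose([.5,.3,.25],down(.3-np.pi/2)); print(manip.current_clock(),manip.current_force())
crop("top",295,160,385,230,8,"t6")
E
```

```text
41.375 [ 0.87793623 -1.13958713  0.1095312 ]
```

View pics/t6.png

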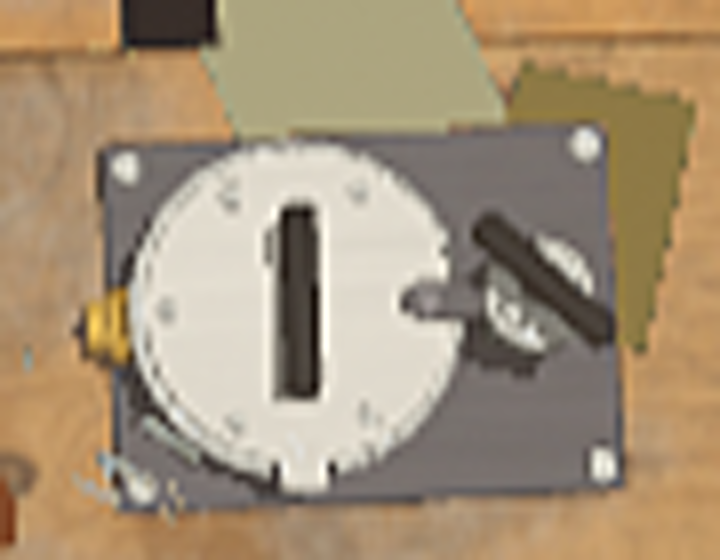

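The tongue at (435,300) points straight over the lid, the key stands at (540,280), and the lid is unmoved with its tab in the notch. I'm handing the job in.

```bash
python3 -c "
from bench import manip
print(manip.hand_in(), manip.current_clock())"
```

```text
the job is handed in; nothing more can be done
the job is handed in; nothing more can be done
```

The job is handed in, but no verdict came back. The last picture shows the lid flush with its tab in the notch, the lock's tongue over the lid and the key standing in the lock, at about 41 s of the 58 s allowed.

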